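# Fit the germicidal lamp and shut the steriliser

## Robot

A 7-joint arm with a two-finger parallel gripper is mounted at the origin on the work surface. World frame = base frame: x ahead of the robot, y to its left, z up, the work surface at z = 0. Lengths are in mm, angles in degrees, forces in N, time in s.
With the tool pointing down it reaches from about 425 to 1025 mm from the base axis. Payload 9.4 kg.
Tool frame: the origin (TCP) lies on the front face of the gripper's body, between the roots of the fingers; the fingertips stand 73 mm ahead of it and the grasp point (between the pads) lies 54 mm ahead of it; z points along the fingers, y is the line along which they close (so a half turn about z gives the same grasp; the last joint's range is limited). The gripper opens to 85 mm and grips with 20 to 120 N. Pads are 22 mm wide; open, the fingers measure 114 mm over their backs; the gripper's body (76 mm by 85 mm) begins 54 mm behind the grasp point. The pads swing forward as they close: fully open they stand 13 mm farther back than shut.
Start: joints at [61.839, 34.337, -0.143, 91.639, 0.103, 54.024, -4.572], TCP at [292.174, -663.52, 303.875] pointing down, gripper open.
Joint ranges: [-147.43, 147.43], [-19.82, 112.94], [-74.19, 73.91], [6.32, 146.72], [-59.91, 239.91], [6.04, 106.73], [-150.56, 150.56]. Speed limits (degrees/s): [127.2, 127.2, 172.46, 172.46, 180, 180, 180].

## Interface

Orientations are given as a 3x3 rotation matrix whose columns are the frame's x, y, z axes.
In Python, from station import manip gives the robot as it stands.
- The arm moves only by the tool arm_command, never from a script. Its argument "motion" is a list of rows, each a list of 2 entries, a list of its own where there are three numbers: the shift along the tool's x, y, z in mm, then the turn about the tool's z in degrees. A call has 1 to 5 rows; each row shifts and turns the commanded pose from where the row before left it, along the tool's axes as they then stand; what a row does not reach is not made up. A row lasts 1/8 s, in which the tool goes at most 62.5 mm and 10.7 degrees, less where a joint would pass 70% of its speed; a pose out of reach is approached as far as the arm can. A call is refused whole if a number of a shift passes 62.5 or a number of a turn 10.7, either way. A call with a gripper value outside its range is refused whole. "gripper" is the finger opening in mm, from 0 to 85.4, set as the call begins (left out, the last holds). The fingers move at their own pace and stop on an object; "force" is the grip in N (left out, the last holds). Time passes only in rows, so rows that do not move let the fingers close. It gives the time, the measured TCP pose, the force, the opening and the grip force at its end, in the units of the state.
- manip.state(): the state, without advancing time (a new reading comes with each control period).
- manip.camera(name): name is "side" or "top" or "wrist"; returns a dict with "image" (480x640x3 uint8, blue, green, red), "intrinsics" (3x3 intrinsics, pixels), "D" ([k1, k2, p1, p2, k3] as OpenCV has them; the pictures are not rectified), "R" (3x3) and "t" (3): a world point X has camera coordinates R X + t; the wrist camera has in their place "mount" (4x4, takes a point from camera to tool coordinates, whose origin is the TCP and whose axes are the flange's). Camera axes: x right, y down, z forward; pixel columns grow to the right and rows downward; lengths in mm; the calibration is good to about 2 mm. A picture is of the moment at which its call begins: read the wrist's pose just before it. There is no depth.
- manip.close_job(): hands the job in; it is judged then, once.
The state is a dict: "clock": time; "joint_positions": joint angles; "dq": joint speeds; "joint_efforts": joint torques, N m; "tcp_pos": TCP position; "tcp_rot": TCP orientation; "force": force on the tool from outside, world axes, zero at the start; "moment": the same for the moment, N m; "grip_width": opening from 0.0 (shut) to 1.0 (fully open); "grasp_force": force on a finger pad.
Only numpy, scipy, OpenCV 4.12 (cv2) and the standard library are available. Lean on these libraries where they do the work, as an engineer would, in place of code of your own. Each camera call takes 0.05 s, during which the arm holds its last target. There are 200 camera calls.

## Task

Fit the longer of the two lamps into the open air steriliser: lay it along the pair of spring clips, centred between the end walls with its four-pin base towards the rubber grommet, and press it down until both clips have snapped round the glass. Then swing the grille lid fully shut without slamming it. Leave the shorter lamp and the other things on the bench where they are.

Things in the scene. Friction and masses are not known exactly. Their poses are not given: they have to be found in the camera images.
- lamp: The longer lamp, 212 mm overall, ~60 g. Clear quartz tube 16 mm in diameter, 172 mm long, along its x axis; origin on the axis, middle of the tube. At +x a white ceramic base, diameter 20, length 25 mm, with four 7 mm brass pins; at -x a white cap, diameter 17, length 8 mm. It starts level in a cradle notch, axis 42 mm above the bench, base towards the cradle's +x. Grip it across the tube.
- lamp_base (a point): End face of the lamp's ceramic base, on the axis, 111 mm from the lamp's origin along its +x.
- lamp_tip (a point): End face of the lamp's plain end cap, on the axis, 94 mm from the lamp's origin along its -x.
- lamp_short: The shorter lamp of the same look and diameter, 136 mm overall, not wanted: origin at the middle of its 96 mm tube. It lies in the other notch of the cradle, parallel to the long lamp and 80 mm from it; which lamp is in which notch varies.
- cradle: Fixed cardboard cradle, 190 (x) by 160 mm (y), base 8 mm thick, origin under its centre. Two upright combs, 12 mm thick, 48 mm high, 36 mm either side of the middle (x), carry the lamps in open notches at y = +40 and -40 mm; between the combs 60 mm are free for fingers, down to the base.
- housing: Fixed air steriliser: open white steel case lying on its back, 180 (x) by 290 (y) by 70 mm high, walls and floor 3 mm, origin under its centre, +x away from the robot. The lamp lies along y at x = -35 mm, 52 mm clear of the near wall. In the far half, from x = +21 mm, a fan, terminals and a ballast, under 36 mm high. Black rubber grommet, 34 mm across, in the -y end wall in line with the clips.
- seat (a point): Where the lamp's origin belongs: on the seated lamp's axis, midway between the two clips and the end walls, 44 mm above the bench. Axes as the housing's: lamp axis along y, base towards -y (the grommet). Lamp and point origins coincide when it is home.
- clip_m (a point): Axis point of the clip at -50 mm (y) of the seat; the other is like it. Each is 12 mm wide: two upright steel spring fingers either side of the axis, flared tips 22 mm apart 13 mm above the axis, lips 12 mm apart 6 mm above it, rigid foot under the tube. A lamp merely laid on the lips sits about 11 mm too high. Pressing it home takes about 8 to 12 N in all for both clips; then it stays.
- clip_p (a point): The same for the clip at +50 mm (y) of the seat.
- lid (a joint): Angle of the grille lid, rad: 0 = shut flat on the case, 1.7 to 1.95 at the start (open, leaning away from the robot), stop 2.0. White steel with square mesh, 180 mm from hinge to edge, 290 mm wide, 3 mm thick, 0.5 kg, hinged on the housing's far top edge (x = +90, z = 70 mm in its frame). The hinge is stiff: the lid stays at any angle and takes about 1 to 5 N at its edge to move.
- lid_tab (a point): Middle of the bare steel finger tab (50 mm wide, sticking out 14 mm) at the lid's free edge, 187 mm from the hinge line, on the outer face of the lid.
- marker: Bystander: black-capped marker pen, 135 mm long, lying on the bench.
- pen: Bystander: grey ball pen, 150 mm long, lying on the bench.
- screwdriver: Bystander: screwdriver lying behind the housing.
- stapler: Bystander: black stapler, 140 mm long, 60 mm high, right of the housing.
- tape_roll: Bystander: roll of brown packing tape, 96 mm across, 48 mm high, lying flat beyond the housing.
- screw_dish: Bystander: round steel screw dish, 90 mm across, 25 mm high, beyond the cradle.
There are look-alikes about, which are no part of the job. Leave any blue or purple look-alike of the lamp alone.

How it is judged (in metres and radians):
On the way:
1. the long lamp is snapped home in both clips, base at the grommet end, while the lid still stands open (y of lamp in the frame of seat between -0.012 and 0.012 m and y of lamp_base in the frame of seat below -0.09 m and x of lamp_base in the frame of seat between -0.004 and 0.004 m and z of lamp_base in the frame of seat between -0.004 and 0.004 m and x of lamp_tip in the frame of seat between -0.004 and 0.004 m and z of lamp_tip in the frame of seat between -0.004 and 0.004 m and value of joint lid above 0.6 rad), for 0.2 s.
At the end, for the whole second after the job is handed in: Long lamp at rest in both clips: both ends within 4 mm of the seat axis in height and sideways, lamp's middle within 12 mm of midway, base at the grommet end; lid shut to within 0.05 rad (9 mm at its edge) and still; nothing held (y of lamp in the frame of seat between -0.012 and 0.012 m and y of lamp_base in the frame of seat below -0.09 m and x of lamp_base in the frame of seat between -0.004 and 0.004 m and z of lamp_base in the frame of seat between -0.004 and 0.004 m and x of lamp_tip in the frame of seat between -0.004 and 0.004 m and z of lamp_tip in the frame of seat between -0.004 and 0.004 m and value of joint lid below 0.05 rad and linear speed of lamp below 0.02 m/s and velocity of joint lid between -0.05 and 0.05 rad/s); the robot touches nothing.
It fails at once if the shorter lamp is moved by more than 30 mm (distance of lamp_short from where it was at the start of the episode above 0.03 m).
It fails at once if one of the other loose things on the bench is moved by more than 30 mm (distance of any of marker, pen, screwdriver, stapler, tape_roll, screw_dish from where it was at the start of the episode above 0.03 m).
It fails at once if the lid is slammed: it turns shut faster than 4 rad/s (velocity of joint lid below -4 rad/s).
It also fails if it takes over 56 s, if anything falls off the work surface, if the arm or the gripper's body presses on something with over 40 N, if the wrist force passes 120 N, or if a joint passes its speed limit or range.

## Working session

There is one attempt and no reset: what is moved stays moved. The work goes in short steps, Python scripts to look and compute and a tool call to move; the robot and the scene stay as the last step left them, time stands still between calls to the robot, and variables do not carry over. Pictures are saved under pics/ and viewed, at most 10 in all, crops included, and the job is handed in when it is done.

Besides the shell and the picture viewer there is one more tool, called after "Call:" as a command line: name --argument value ..., lists and objects as JSON in quotes. arm_command: Moves the arm, as the interface text tells. Its arguments: {"type":"object","properties":{"motion":{"type":"array","items":{"type":"array"}},"gripper":{"type":"number"},"force":{"type":"number"}},"required":["motion"]}

```bash
mkdir -p pics; cat > h.py <<'E'
import numpy as np, cv2
from station import manip
def snap(n,f):
    s=manip.state(); c=manip.camera(n); cv2.imwrite('pics/'+f,c['image'])
    K=np.array(c['intrinsics']);D=np.array(c['D'])
    if n=='wrist':
        M=np.array(c['mount']);R=np.array(s['tcp_rot']);p=np.array(s['tcp_pos'])
        Rc=R@M[:3,:3];o=R@M[:3,3]+p
    else:
        Rc=np.array(c['R']).T;o=-Rc@np.array(c['t'])
    np.savez('pics/'+f[:-4],K=K,D=D,Rc=Rc,o=o); return c['image']
def ray(f,uv):
    d=np.load('pics/'+f+'.npz'); p=cv2.undistortPoints(np.array([[uv]],float),d['K'],d['D'])[0,0]
    return d['o'],d['Rc']@np.array([p[0],p[1],1])
def onz(f,uv,z):
    o,r=ray(f,uv); return o+r*(z-o[2])/r[2]
def proj(f,X):
    d=np.load('pics/'+f+'.npz'); x=d['Rc'].T@(np.array(X,float)-d['o'])
    return cv2.projectPoints(x.reshape(1,1,3),np.zeros(3),np.zeros(3),d['K'],d['D'])[0].ravel()
E
python3 - <<'E'
from h import *
snap('top','t0.png');snap('side','s0.png')
s=manip.state();print(s['clock'],s['tcp_rot'],s['force'])
for n in('t0','s0'):
    d=np.load(f'pics/{n}.npz');print(d['o'],d['Rc'],d['K'])
E
```

```text
0.1 [[ 9.15186319e-01  4.03030426e-01 -6.90963705e-04]
 [ 4.03030992e-01 -9.15185531e-01  1.20947448e-03]
 [-1.44904971e-04 -1.38537428e-03 -9.99999030e-01]] [0.58920939 0.32624807 0.0433493 ]
[ 327.52388535   -5.03763885 1544.88927412] [[ 0.00664814 -0.9907106   0.13582454]
 [-0.99995507 -0.00566858  0.00759743]
 [-0.00675692 -0.13586894 -0.99070378]] [[526.04366769   0.         310.81313104]
 [  0.         526.04366769 244.28237084]
 [  0.           0.           1.        ]]
[266.72869809 805.80030676 820.97017786] [[-0.95325646 -0.18668598  0.23759306]
 [-0.30173972  0.62970571 -0.71583787]
 [-0.01597681 -0.75406834 -0.65660161]] [[449.78342646   0.         315.26229658]
 [  0.         449.78342646 234.52145783]
 [  0.           0.           1.        ]]
```

View pics/t0.png

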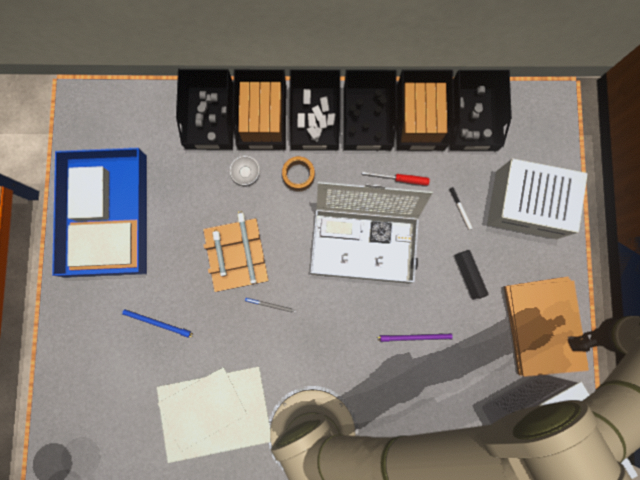

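View pics/s0.png

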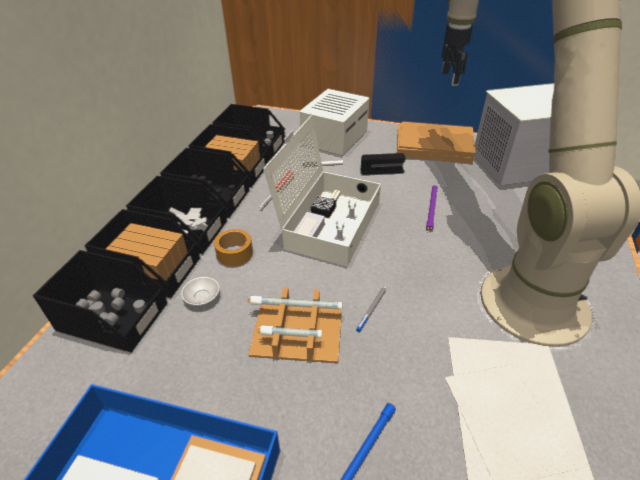

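The top view shows the cradle at about (236,255), the long lamp from (241,215) to (254,283), the short lamp at about (219,252), the housing at about (365,245), and the grommet at (416,263). Candidates for the lamp are the clear tube at (248,248), the clear short tube at (219,252), the blue rod at (157,323) and the purple rod at (415,338). The clear long one at (248,248) fits, and I'll confirm it in an enlarged crop.

```bash
python3 - <<'E'
from h import *
t=cv2.imread('pics/t0.png');s=cv2.imread('pics/s0.png')
a=cv2.resize(t[205:295,195:275],None,fx=5,fy=5,interpolation=3)[:450]
b=cv2.resize(t[175:287,305:425],None,fx=3.33,fy=3.33,interpolation=3)
c=np.zeros((600,800,3),np.uint8);c[:450,:400]=a[:450,:400];h,w=b.shape[:2];c[:h,400:400+min(w,400)]=b[:,:400]
d=cv2.resize(s[285:345,245:350],None,fx=2.2,fy=2.2,interpolation=3); c[450:450+d.shape[0],:d.shape[1]]=d
e=cv2.resize(s[170:265,270:390],None,fx=2.2,fy=2.2,interpolation=3); c[380:380+e.shape[0],420:420+e.shape[1]]=e
cv2.imwrite('pics/c0.png',c)
E
```

```text
(no output)
```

View pics/c0.png

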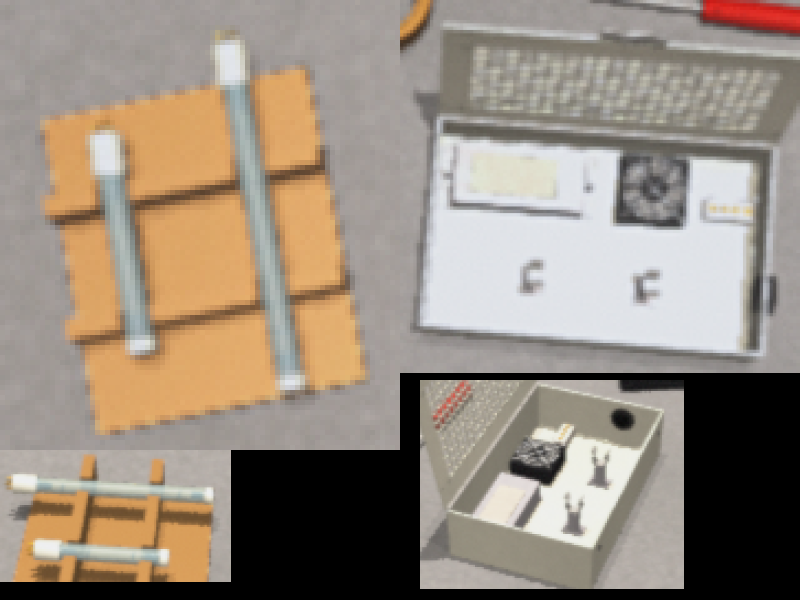

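The crop confirms it. The clear long tube has its white base with pins at about (241,213) and its tip at about (253,283). The open case has its clips at about (344,258) and (379,261), and the grommet is on the right-hand (-y) wall.

```bash
python3 - <<'E'
from h import *
np.set_printoptions(precision=1,suppress=True)
b=onz('t0',(240.8,213),42);t=onz('t0',(253.4,283),42)
d=b-t;print('lamp',b,t,np.linalg.norm(d),np.degrees(np.arctan2(d[1],d[0])),t+d*94/205)
P=[onz('t0',((x-400)/3.33+305,y/3.33+175),70) for x,y in [(416,327),(765,356),(779,148),(441,122)]]
print('rim',*P)
for i in range(4):
    e=P[(i+1)%4]-P[i];print(np.linalg.norm(e),np.degrees(np.arctan2(e[1],e[0])))
c=sum(P)/4;print(c)
for x,y in [(530,278),(648,288)]:print('clip',onz('t0',((x-400)/3.33+305,y/3.33+175),50))
s=manip.state();c=manip.camera('wrist');print(c['mount'],c['intrinsics'][0][0])
E
```

```text
lamp [624.3 210.8  42. ] [421.  169.7  42. ] 207.33877526732837 11.41609711105794 [514.2 188.5  42. ]
rim [447.7   8.6  70. ] [ 425.2 -284.7   70. ] [ 602.7 -300.2   70. ] [623.9 -11.6  70. ]
294.1272566004147 -94.39639815128484
178.22006986174836 -4.988774181165744
289.32309803158086 85.81047357896261
177.29062845213105 173.45443679445526
[ 524.9 -147.    70. ]
clip [492.1 -88.8  50. ]
clip [ 484.1 -189.7   50. ]
[[ -0.   -1.   -0.3  79.2]
 [  1.   -0.   -0.    0.2]
 [  0.   -0.3   1.  -71. ]
 [  0.    0.    0.    1. ]] 374.88657633350886
```

```bash
cat >> h.py <<'E'
def plan(p,yaw,smax=58,tmax=10.5,n=None):
    """rows (tool axes) from the current pose to TCP p (mm), tool-x yaw (deg), tool down"""
    s=manip.state();q=np.array(s['tcp_pos']);R=np.array(s['tcp_rot']);y0=np.degrees(np.arctan2(R[1,0],R[0,0]))
    dy=(yaw-y0); dp=np.array(p,float)-q
    n=n or max(1,int(np.ceil(max(np.linalg.norm(dp)/smax,abs(dy)/tmax))))
    rows=[]
    for i in range(n):
        a=np.radians(y0+dy*i/n);c,d=np.cos(a),np.sin(a);v=dp/n
        rows.append([[round(float(c*v[0]+d*v[1]),1),round(float(d*v[0]-c*v[1]),1),round(float(-v[2]),1)],round(float(-dy/n),2)])
    print('now',q.round(1),round(y0,2),'clock',s['clock'],'F',np.round(s['force'],1),s['grip_width'],s['grasp_force'])
    for i in range(0,n,5):print(rows[i:i+5])
E
python3 -c "
from h import *
plan([510,188,260],191.4)
print(onz('t0',(246.3,254),48))"
```

```text
now [ 292.  -663.3  303.2] 23.77 clock 0.15 F [-0.2  0.   0.5] 1.002915322220504 0.0
[[[33.9, -43.2, 2.7], -10.48], [[41.2, -36.3, 2.7], -10.48], [[47.1, -28.2, 2.7], -10.48], [[51.5, -19.2, 2.7], -10.48], [[54.1, -9.5, 2.7], -10.48]]
[[[54.9, 0.5, 2.7], -10.48], [[53.9, 10.5, 2.7], -10.48], [[51.1, 20.1, 2.7], -10.48], [[46.6, 29.1, 2.7], -10.48], [[40.5, 37.0, 2.7], -10.48]]
[[[33.1, 43.8, 2.7], -10.48], [[24.6, 49.1, 2.7], -10.48], [[15.3, 52.8, 2.7], -10.48], [[5.4, 54.7, 2.7], -10.48], [[-4.6, 54.7, 2.7], -10.48]]
[[[-14.5, 53.0, 2.7], -10.48]]
[503.57161512 191.1862489   48.        ]
```

Call:
arm_command --motion '[[[34, -43, 2.5], -10.5], [[41, -36, 2.5], -10.5], [[47, -28, 2.5], -10.5], [[51.5, -19, 2.5], -10.5], [[54, -9.5, 2.5], -10.5]]' --gripper 62

```text
clock: 0.78
tcp_pos: [360.7, -396.6, 291.3]
tcp_rot: [[0.232, 0.973, 0.0], [0.973, -0.232, -0.0], [-0.0, 0.0, -1.0]]
force: [0.9, -0.7, -0.8]
grip_width: 0.722
grasp_force: 0.0
```

Call:
arm_command --motion '[[[55, 0.5, 2.5], -10.5], [[54, 10.5, 2.5], -10.5], [[51, 20, 2.5], -10.5], [[46.5, 29, 2.5], -10.5], [[40.5, 37, 2.5], -10.5]]'

```text
clock: 1.4
tcp_pos: [428.0, -130.7, 278.9]
tcp_rot: [[-0.631, 0.776, 0.0], [0.776, 0.631, -0.0], [-0.001, 0.0, -1.0]]
force: [1.0, -0.2, 0.9]
grip_width: 0.729
grasp_force: 0.0
```

Call:
arm_command --motion '[[[33, 44, 2.5], -10.5], [[24.5, 49, 2.5], -10.5], [[15, 53, 2.5], -10.5], [[5.5, 54.5, 2.5], -10.5], [[-4.5, 54.5, 2.5], -10.5]]'

```text
clock: 2.02
tcp_pos: [495.2, 135.3, 266.3]
tcp_rot: [[-1.0, -0.028, 0.0], [-0.028, 1.0, -0.0], [-0.0, -0.0, -1.0]]
force: [0.9, -1.2, 0.2]
grip_width: 0.722
grasp_force: 0.0
```

```bash
python3 -c "
from h import *
print(np.round(manip.state()['joint_positions'],1))
plan([510,188,230],191.4)"
```

```text
[ 10.9  28.9 -45.5 119.4  30.   43.5  38. ]
now [495.2 135.3 266.3] -178.41 clock 2.025 F [ 0.9 -1.2  0.2] 0.722180931871297 0.0
[[[-0.5, 1.5, 1.0], -10.27], [[-0.7, 1.3, 1.0], -10.27], [[-0.9, 1.2, 1.0], -10.27], [[-1.1, 1.0, 1.0], -10.27], [[-1.3, 0.8, 1.0], -10.27]]
[[[-1.4, 0.6, 1.0], -10.27], [[-1.5, 0.3, 1.0], -10.27], [[-1.5, 0.0, 1.0], -10.27], [[-1.5, -0.2, 1.0], -10.27], [[-1.4, -0.5, 1.0], -10.27]]
[[[-1.3, -0.8, 1.0], -10.27], [[-1.2, -1.0, 1.0], -10.27], [[-1.0, -1.2, 1.0], -10.27], [[-0.7, -1.3, 1.0], -10.27], [[-0.5, -1.4, 1.0], -10.27]]
[[[-0.2, -1.5, 1.0], -10.27], [[0.0, -1.5, 1.0], -10.27], [[0.3, -1.5, 1.0], -10.27], [[0.6, -1.4, 1.0], -10.27], [[0.8, -1.3, 1.0], -10.27]]
[[[1.0, -1.1, 1.0], -10.27], [[1.2, -0.9, 1.0], -10.27], [[1.4, -0.7, 1.0], -10.27], [[1.5, -0.4, 1.0], -10.27], [[1.5, -0.2, 1.0], -10.27]]
[[[1.5, 0.1, 1.0], -10.27], [[1.5, 0.4, 1.0], -10.27], [[1.4, 0.6, 1.0], -10.27], [[1.2, 0.9, 1.0], -10.27], [[1.1, 1.1, 1.0], -10.27]]
[[[0.9, 1.3, 1.0], -10.27], [[0.6, 1.4, 1.0], -10.27], [[0.4, 1.5, 1.0], -10.27], [[0.1, 1.5, 1.0], -10.27], [[-0.2, 1.5, 1.0], -10.27]]
[[[-0.4, 1.5, 1.0], -10.27]]
```

```bash
sed -i 's/dy=(yaw-y0);/dy=(yaw-y0+180)%360-180;/' h.py; python3 -c "
from h import *
plan([510,188,230],191.4,n=2)"
```

```text
now [495.2 135.3 266.3] -178.41 clock 2.025 F [ 0.9 -1.2  0.2] 0.722180931871297 0.0
[[[-8.1, 26.1, 18.1], -4.91], [[-10.3, 25.4, 18.1], -4.91]]
```

Call:
arm_command --motion '[[[-8, 26, 18], -4.9], [[-10, 25.5, 18], -4.9], [[0, 0, 0], 0]]'

```text
clock: 2.4
tcp_pos: [509.2, 188.1, 229.2]
tcp_rot: [[-0.981, -0.195, -0.002], [-0.195, 0.981, 0.001], [0.002, 0.001, -1.0]]
force: [-0.4, -0.2, 0.7]
grip_width: 0.725
grasp_force: 0.0
```

```bash
python3 -c "
from h import *
snap('wrist','w1.png')
plan([510,188,230],191.4)
for p in [(624.3,210.8,42),(421,169.7,42),(514,188.5,42)]: print(proj('w1',p))"
```

```text
now [509.2 186.8 229.7] -168.9 clock 2.45 F [ 0.5 -1.6 -1. ] 0.7268429619163754 0.0
[[[-1.0, 1.1, -0.3], -0.3]]
[314.89795563 375.05332626]
[313.67235944 104.81826807]
[314.3027684  244.22343548]
```

View pics/w1.png

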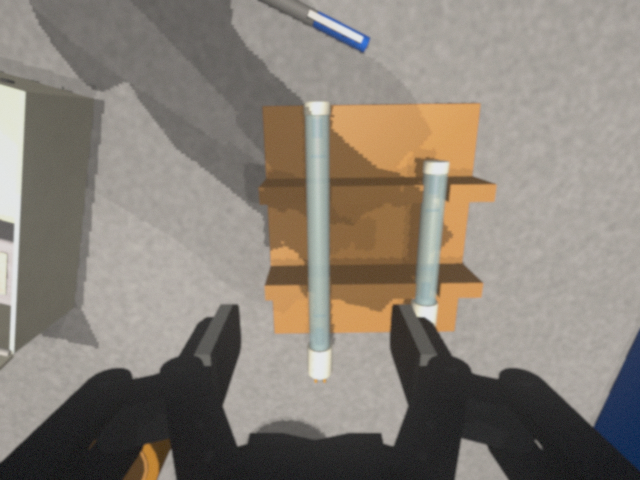

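The wrist view shows the long lamp running from its tip at (317,102) to its base at (319,377). The comb tops are at rows of about 183 and 268, and the fingers straddle the lamp.

```bash
python3 -c "
from h import *
b=onz('w1',(319.5,376),42);t=onz('w1',(317,102),42);d=b-t;L=np.linalg.norm(d)
yaw=np.degrees(np.arctan2(d[1],d[0]));o=t+d*94/205
print(b,t,L,yaw,o)
c1=onz('w1',(318,182),48);c2=onz('w1',(319,268),48);print(c1,c2)
g=o;print('grasp offset of combs mid from origin',((c1+c2)/2-o)@d/L)
plan([g[0],g[1],96],yaw+180,n=4)"
```

```text
[624.47387984 214.67351868  42.        ] [418.90587252 171.4764641   42.        ] 210.05759010557733 11.867192849449134 [513.16632466 191.283894    42.        ]
[468.44373106 182.0278708   48.        ] [529.15629216 194.95877871  48.        ]
grasp offset of combs mid from origin -14.633123785040555
now [509.2 186.8 229.7] -168.9 clock 2.45 F [ 0.5 -1.6 -1. ] 0.7268429619163754 0.0
[[[-1.2, 0.9, 33.4], -0.19], [[-1.2, 0.9, 33.4], -0.19], [[-1.2, 0.9, 33.4], -0.19], [[-1.2, 0.9, 33.4], -0.19]]
```

Call:
arm_command --motion '[[[-1.2, 1, 33.4], -0.2], [[-1.2, 1, 33.4], -0.2], [[-1.2, 1, 33.4], -0.2], [[-1, 1, 33.4], -0.2], [[0, 0, 0], 0]]'

```text
clock: 3.08
tcp_pos: [512.7, 189.7, 95.8]
tcp_rot: [[-0.979, -0.204, -0.003], [-0.204, 0.979, -0.002], [0.003, -0.002, -1.0]]
force: [-0.5, 0.1, 0.4]
grip_width: 0.726
grasp_force: 0.0
```

Call:
arm_command --motion '[[[0, 0, 0], 0], [[0, 0, 0], 0], [[0, 0, 0], 0], [[0, 0, 0], 0]]' --gripper 4 --force 50

```text
clock: 3.58
tcp_pos: [513.8, 191.1, 98.0]
tcp_rot: [[-0.979, -0.205, 0.002], [-0.205, 0.979, 0.0], [-0.002, -0.0, -1.0]]
force: [0.3, -1.2, 8.5]
grip_width: 0.167
grasp_force: 48.6
```

Call:
arm_command --motion '[[[0, 0, -25], 0], [[0, 0, -45], 0], [[0, 0, -45], 0]]'

```text
clock: 3.95
tcp_pos: [513.0, 190.9, 213.3]
tcp_rot: [[-0.979, -0.206, -0.001], [-0.206, 0.979, -0.0], [0.001, -0.0, -1.0]]
force: [0.9, -0.2, -0.3]
grip_width: 0.166
grasp_force: 48.9
```

```bash
python3 -c "
from h import *
plan([470,-142,205],85.5)"
```

```text
now [513.  190.9 213.3] -168.13 clock 3.95 F [ 0.9 -0.2 -0.3] 0.1658429585004034 48.89142572879791
[[[10.1, -28.8, 0.8], 9.67], [[5.1, -30.1, 0.8], 9.67], [[-0.1, -30.5, 0.8], 9.67], [[-5.2, -30.1, 0.8], 9.67], [[-10.2, -28.8, 0.8], 9.67]]
[[[-14.9, -26.7, 0.8], 9.67], [[-19.1, -23.8, 0.8], 9.67], [[-22.8, -20.2, 0.8], 9.67], [[-25.9, -16.1, 0.8], 9.67], [[-28.3, -11.5, 0.8], 9.67]]
[[[-29.8, -6.6, 0.8], 9.67]]
```

Call:
arm_command --motion '[[[10, -29, 0.8], 9.7], [[5, -30, 0.8], 9.7], [[0, -30.5, 0.8], 9.7], [[-5, -30, 0.8], 9.7], [[-10, -29, 0.8], 9.7]]'

```text
clock: 4.58
tcp_pos: [493.0, 38.7, 208.3]
tcp_rot: [[-0.799, 0.601, 0.001], [0.601, 0.799, -0.0], [-0.001, 0.0, -1.0]]
force: [0.1, 0.5, -0.6]
grip_width: 0.164
grasp_force: 48.9
```

Call:
arm_command --motion '[[[-15, -27, 0.8], 9.7], [[-19, -24, 0.8], 9.7], [[-23, -20, 0.8], 9.7], [[-26, -16, 0.8], 9.7], [[-28, -11.5, 0.8], 9.7]]'

```text
clock: 5.2
tcp_pos: [473.0, -112.7, 204.3]
tcp_rot: [[-0.079, 0.997, 0.001], [0.997, 0.079, -0.0], [-0.0, 0.001, -1.0]]
force: [0.6, -0.3, -0.7]
grip_width: 0.165
grasp_force: 48.8
```

Call:
arm_command --motion '[[[-30, -6.5, 0.8], 9.7], [[0, 0, 0], 0], [[0, 0, 0], 0]]'

```text
clock: 5.58
tcp_pos: [469.4, -141.7, 203.3]
tcp_rot: [[0.082, 0.997, 0.001], [0.997, -0.082, 0.0], [0.0, 0.001, -1.0]]
force: [0.8, 0.4, -1.4]
grip_width: 0.168
grasp_force: 48.8
```

```bash
python3 -c "
from h import *
snap('wrist','w2.png');snap('top','t2.png')
plan([490,-143,150],85.5)
for p in [(492.1,-88.8,50),(484.1,-189.7,50)]: print(proj('w2',p))
print(np.round(manip.state()['joint_positions'],1))"
```

```text
now [ 469.5 -141.2  203.2] 85.31 clock 5.675 F [ 0.1 -0.2 -0.8] 0.1658580333823844 48.8392299413681
[[[-0.1, 20.6, 53.2], -0.19]]
[346.30378423 165.1422306 ]
[343.00270872 317.87996134]
[ 21.2  28.1 -15.3 126.6  15.8  27.  -11.2]
```

View pics/w2.png

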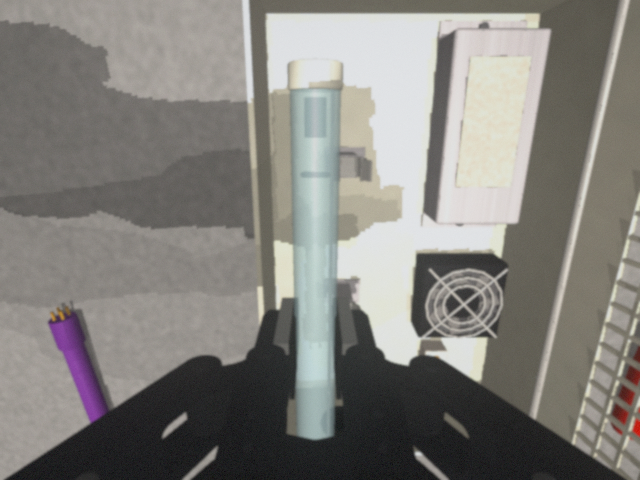

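The wrist view shows the held lamp hiding the clips, which peek out at about (352,163) and (348,290). I'll step aside to see them clearly.

Call:
arm_command --motion '[[[-22, -21, 0], 0], [[-22, -21, 0], 0], [[0, 0, 0], 0], [[0, 0, 0], 0]]'

```text
clock: 6.18
tcp_pos: [424.5, -181.8, 203.1]
tcp_rot: [[0.083, 0.997, 0.001], [0.997, -0.083, 0.0], [0.0, 0.001, -1.0]]
force: [0.2, -0.0, -0.7]
grip_width: 0.167
grasp_force: 48.9
```

```bash
python3 -c "
from h import *
im=snap('wrist','w3.png')
for p in [(492.1,-88.8,50),(484.1,-189.7,50)]: print(proj('w3',p))
cv2.imwrite('pics/w3c.png',cv2.resize(im[0:320,220:640],None,fx=1.85,fy=1.85,interpolation=3))"
```

```text
[423.05058209  84.92288776]
[409.5801104  256.89045124]
```

View pics/w3c.png

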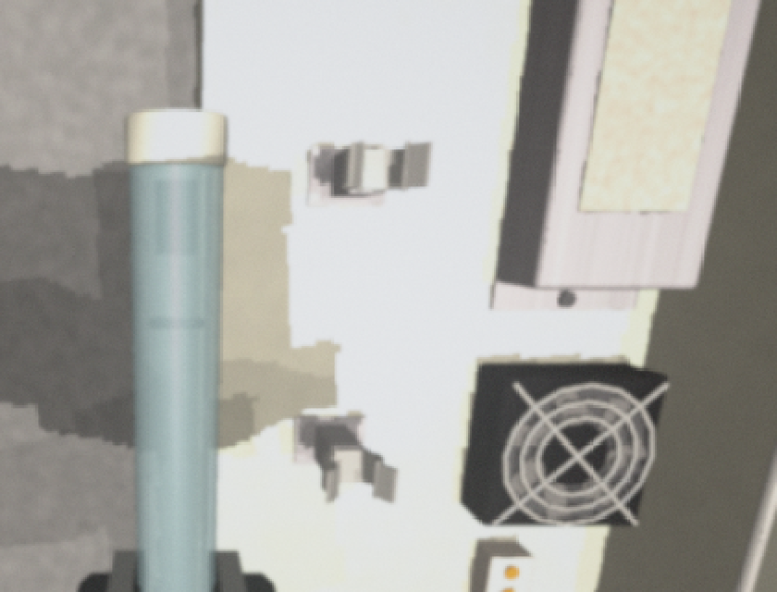

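The crop shows the clip fingers. The flared tips of clip_p sit at about crop x 360 and 431, row 165. Those of clip_m sit at about 326 and 397, row 484.

```bash
python3 -c "
from h import *
a=onz('w3',(220+395/1.85,165/1.85),57);b=onz('w3',(220+361/1.85,484/1.85),57)
d=b-a;print(a,b,np.linalg.norm(d),np.degrees(np.arctan2(d[1],d[0])),(a+b)/2)
# lamp in this view: end cap and gripper line
for r in ((128,112),(226,112),(136,500),(214,500)):
    print(r,onz('w3',(220+r[0]/1.85,r[1]/1.85),149))
plan([488,-141,150],85.5)
# top-view check of lamp axis/base end
im=cv2.imread('pics/t2.png')
cv2.imwrite('pics/t2c.png',cv2.resize(im[170:300,300:430],None,fx=4.5,fy=4.5,interpolation=3))"
```

```text
[495.80305352 -91.8351335   57.        ] [ 485.84629766 -190.40275497   57.        ] 99.06923331245153 -95.76813659199644 [ 490.82467559 -141.11894424   57.        ]
(128, 112) [424.54158766 -84.76482794 149.        ]
(226, 112) [440.539431   -86.10132646 149.        ]
(136, 500) [ 418.93150735 -152.97592911  149.        ]
(214, 500) [ 434.03466841 -154.24501767  149.        ]
now [ 424.7 -181.7  203.1] 85.26 clock 6.225 F [ 0.6  0.3 -1.1] 0.1674842634840326 48.85906755924225
[[[22.9, 29.9, 26.5], -0.12], [[22.8, 29.9, 26.5], -0.12]]
```

View pics/t2c.png

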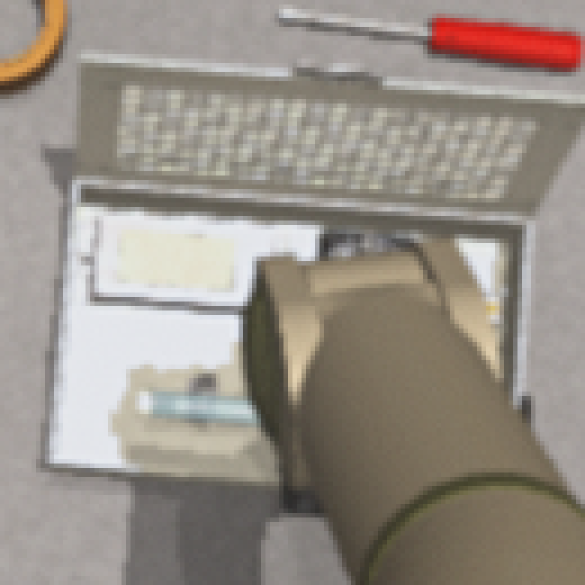

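```bash
python3 -c "
from h import *
plan([490.6,-143.5,130],84.6,n=3)"
```

```text
now [ 424.7 -181.7  203.1] 85.26 clock 6.225 F [ 0.6  0.3 -1.1] 0.1674842634840326 48.85906755924225
[[[14.5, 20.9, 24.4], 0.22], [[14.6, 20.8, 24.4], 0.22], [[14.6, 20.7, 24.4], 0.22]]
```

Call:
arm_command --motion '[[[14.6, 21, 15], 0.2], [[14.6, 21, 15], 0.2], [[14.6, 20.8, 20], 0.2], [[0, 0, 20], 0], [[0, 0, 3], 0]]'

```text
clock: 6.85
tcp_pos: [490.4, -143.0, 128.8]
tcp_rot: [[0.092, 0.996, -0.002], [0.996, -0.092, 0.001], [0.001, -0.002, -1.0]]
force: [0.1, -0.0, -0.6]
grip_width: 0.168
grasp_force: 48.9
```

```bash
python3 -c "
from h import *
snap('side','s4.png');im=snap('wrist','w4.png')
plan([490.6,-143.5,115],84.6,n=3)
a=cv2.imread('pics/s4.png')[165:270,265:395]
c=np.zeros((600,800,3),np.uint8);c[:300,:400]=im[:300,120:520];b=cv2.resize(a,None,fx=3,fy=3,interpolation=3);c[:315,400:790]=b[:,:390]
e=cv2.resize(im[60:260,240:440],None,fx=1.4,fy=1.4);c[315:595,400:680]=e
cv2.imwrite('pics/c4.png',c)"
```

```text
now [ 490.2 -143.7  129.8] 84.63 clock 6.95 F [-0.   0.4  0.3] 0.17069611268108661 48.8746976852417
[[[0.1, 0.1, 4.9], 0.01], [[0.1, 0.1, 4.9], 0.01], [[0.1, 0.1, 4.9], 0.01]]
```

View pics/c4.png

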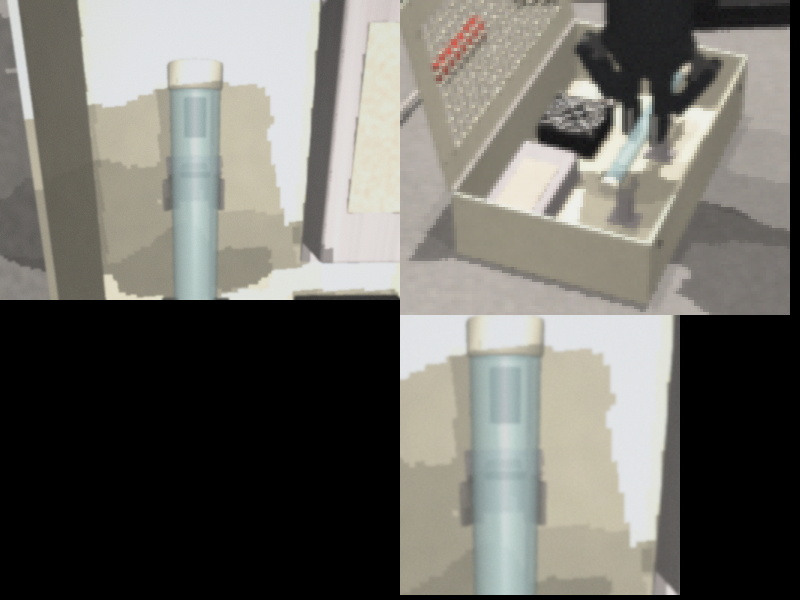

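The clip flares sit at crop x 163 and 223, and the tube axis is at about 195, so the lamp is centred to within about 1 mm. I'll press it down now.

Call:
arm_command --motion '[[[0, -0.6, 5], 0], [[0, 0, 5], 0], [[0, 0, 5], 0], [[0, 0, 3], 0], [[0, 0, 2], 0]]' --force 80

```text
clock: 7.58
tcp_pos: [489.9, -144.3, 110.1]
tcp_rot: [[0.094, 0.996, 0.001], [0.996, -0.094, -0.0], [-0.0, 0.001, -1.0]]
force: [-0.6, -0.0, 8.7]
grip_width: 0.158
grasp_force: 79.2
```

Call:
arm_command --motion '[[[0, 0, 2], 0], [[0, 0, 2], 0], [[0, 0, 2], 0], [[0, 0, 2], 0], [[0, 0, 0], 0]]'

```text
clock: 8.2
tcp_pos: [489.8, -144.3, 101.7]
tcp_rot: [[0.095, 0.996, 0.0], [0.996, -0.095, 0.0], [0.0, 0.0, -1.0]]
force: [2.5, -0.1, -2.2]
grip_width: 0.16
grasp_force: 78.3
```

Call:
arm_command --motion '[[[0, 0, 1], 0], [[0, 0, 1], 0], [[0, 0, 1], 0], [[0, 0, 0], 0]]'

```text
clock: 8.7
tcp_pos: [489.7, -144.2, 100.0]
tcp_rot: [[0.095, 0.996, 0.001], [0.996, -0.095, -0.001], [-0.0, 0.001, -1.0]]
force: [-1.6, 0.5, 16.8]
grip_width: 0.156
grasp_force: 80.3
```

It has bottomed out on the feet at +17 N. I'll release and rise.

Call:
arm_command --motion '[[[0, 0, -0.5], 0], [[0, 0, 0], 0], [[0, 0, 0], 0], [[0, 0, 0], 0]]' --gripper 36 --force 40

```text
clock: 9.2
tcp_pos: [489.4, -144.3, 99.3]
tcp_rot: [[0.095, 0.996, -0.001], [0.996, -0.095, 0.0], [0.0, -0.001, -1.0]]
force: [-1.4, 0.0, 0.1]
grip_width: 0.423
grasp_force: 0.0
```

Call:
arm_command --motion '[[[0, 0, -20], 0], [[0, 0, -45], 0], [[0, 0, -55], 0], [[0, 0, 0], 0]]'

```text
clock: 9.7
tcp_pos: [490.8, -144.7, 222.9]
tcp_rot: [[0.095, 0.995, 0.006], [0.995, -0.095, -0.001], [-0.001, 0.006, -1.0]]
force: [0.1, -1.0, 0.3]
grip_width: 0.422
grasp_force: 0.0
```

```bash
python3 -c "
from h import *
snap('side','s5.png');im=snap('wrist','w5.png');snap('top','t5.png')
plan([490,-143,215],85,n=1)
a=cv2.imread('pics/s5.png')[120:270,265:395]
c=np.zeros((600,800,3),np.uint8);c[:480,:400]=im[:,120:520];b=cv2.resize(a,None,fx=3,fy=3,interpolation=3);c[:450,400:790]=b
cv2.imwrite('pics/c5.png',c)"
```

```text
now [ 489.1 -144.4  219.1] 84.55 clock 9.85 F [-0.3 -0.1  0.2] 0.4212802189874878 0.0
[[[1.5, 0.8, 4.1], -0.45]]
```

View pics/c5.png

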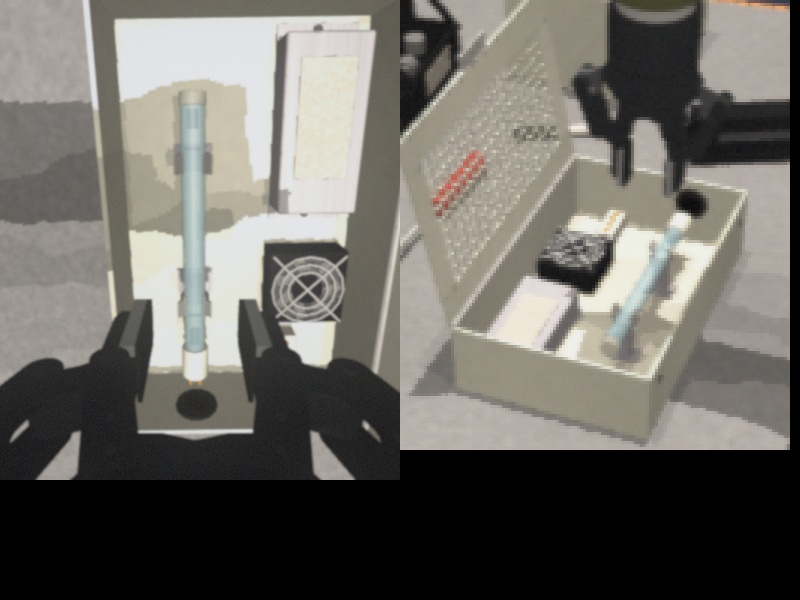

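The lamp lies in both clips, with its base at (314,380) in the wrist view, next to the grommet. I'll triangulate the end heights from the wrist and side views.

```bash
python3 -c "
from h import *
def tri(f,u,g,v):
    o,r=ray(f,u);q,s=ray(g,v);A=np.stack([r,-s],1);k=np.linalg.lstsq(A,q-o,rcond=None)[0];a=o+r*k[0];b=q+s*k[1];return (a+b)/2,np.linalg.norm(a-b)
# a mid-cap points
print('tip cap',tri('w5',(312.5,97),'s5',(265+212/3,120+341/3)))
print('base',tri('w5',(314.5,365),'s5',(265+281/3,120+222/3)))
t=onz('w5',(312,92),48);b=onz('w5',(314,380),44);print(t,b)
# end walls rim (z=70) in wrist and top
print('grommet wall rim',onz('w5',(315,432),70),'lid bottom wall', onz('w5',(315,15),3))
for p in [onz('t5',x,70) for x in [(309.8,273.2),(414.6,281.9)]]:print(p)
# tab in top/side images of lid
tab=(305+(632-400)/3.33,175+37/3.33);print('tab top px',tab)
for th in (1.7,1.75,1.8,1.85,1.9,1.95):
  c=np.array([525.5,-144.5]);a=np.radians(-5.3);x=np.array([np.cos(a),np.sin(a)])
  r=90-187*np.cos(th);z=70+187*np.sin(th);w=c+x*r;print(th,w,z,proj('t0',(*w,z)),proj('s0',(*w,z)))
"
```

```text
tip cap (array([496.63816619, -52.39794589,  50.4129659 ]), np.float64(2.394945590880327))
base (array([ 479.95064129, -243.22833276,   48.12287269]), np.float64(1.4890912851653024))
[497.78116892 -49.12924089  48.        ] [ 478.55902705 -259.53734283   44.        ]
grommet wall rim [ 476.77035027 -285.41718836   70.        ] lid bottom wall [504.68177952   1.96353564   3.        ]
[447.7327473    8.57347576  70.        ]
[ 425.21030211 -284.67539391   70.        ]
tab top px (374.6696696696697, 186.11111111111111)
1.7 [ 639.10613449 -155.03892245] 255.44131955461162 [374.98301418 191.34253758] [293.30139076 137.24214822]
1.75 [ 648.30473083 -155.89225044] 254.0053720654262 [375.22347579 187.89748987] [290.05537697 137.09951525]
1.8 [ 657.42037069 -156.73788278] 252.10950697422248 [375.43929644 184.54362313] [286.86991633 137.12420477]
1.85 [ 666.43026971 -157.57370584] 249.75846295638107 [375.62988715 181.29199458] [283.7545455  137.31440755]
1.9 [ 675.31190783 -158.3976305 ] 246.95811639754652 [375.79477874 178.15305912] [280.71833957 137.66770344]
1.95 [ 684.0430856  -159.20759737] 243.71546670572357 [375.93362226 175.13661702] [277.76987896 138.18109451]
```

Heights, about 48–50 mm at the visible upper glass surface, put the axis at about 43 mm, so the lamp is seated. Now I'll raise the arm, cross over the lid, and come down behind it with the fingers shut.

Call:
arm_command --motion '[[[0, 0, -52], 0], [[0, 0, -52], 0], [[0, 0, -52], 0], [[0, 50, 0], 0], [[0, 50, 0], 0]]' --gripper 0

```text
clock: 10.48
tcp_pos: [590.1, -154.2, 375.0]
tcp_rot: [[0.095, 0.995, -0.001], [0.995, -0.095, -0.001], [-0.001, -0.001, -1.0]]
force: [0.6, -1.1, -0.1]
grip_width: 0.001
grasp_force: 0.0
```

Call:
arm_command --motion '[[[0, 50, 0], 0], [[0, 51, 0], 0], [[0, 0, 0], 0]]'

```text
clock: 10.85
tcp_pos: [692.1, -162.8, 371.5]
tcp_rot: [[0.094, 0.996, -0.003], [0.996, -0.094, 0.002], [0.001, -0.003, -1.0]]
force: [-0.5, -0.1, 0.0]
grip_width: -0.001
grasp_force: 0.0
```

```bash
cat >> h.py <<'E'
def sz():
    s=manip.state();p=np.array(s['tcp_pos']);R=np.array(s['tcp_rot']);h=np.array([615,-152.8]);x=np.array([.9957,-.0924])
    print('s',(p[:2]-h)@x,'lat',(p[:2]-h)@np.array([.0924,.9957]),'z',p[2],'y-axis',R[:,1].round(3),'F',np.round(s['force'],1),'t',s['clock'],s['grip_width'])
E
python3 -c "
from h import *
sz();im=snap('wrist','w6.png')
sz()"
```

```text
s 77.73228862371818 lat -2.847156275942793 z 371.4966358425916 y-axis [ 0.996 -0.094 -0.003] F [-0.5 -0.1  0. ] t 10.85 -0.0008751823094827608
s 75.97478348066979 lat -3.011377219337866 z 371.96686022526205 y-axis [ 0.996 -0.094 -0.004] F [-0.1  0.5 -1. ] t 10.9 -0.0018362065966906716
```

Call:
arm_command --motion '[[[0, 0, 32], 0], [[0, 0, 32], 0], [[0, -12, 0], 0], [[0, -14, 0], 0], [[0, -14, 0], 0]]'

```text
clock: 11.52
tcp_pos: [649.9, -159.6, 313.6]
tcp_rot: [[0.095, 0.995, 0.005], [0.996, -0.095, -0.001], [-0.0, 0.005, -1.0]]
force: [4.5, -0.4, 3.1]
grip_width: 0.001
grasp_force: 2.2
```

Call:
arm_command --motion '[[[0, -18, 0], 0], [[0, -20, 1], 0], [[0, 0, 0], 0]]'

```text
clock: 11.9
tcp_pos: [610.6, -156.0, 312.0]
tcp_rot: [[0.095, 0.995, 0.001], [0.995, -0.095, -0.001], [-0.001, 0.001, -1.0]]
force: [0.1, -0.4, 0.4]
grip_width: 0.001
grasp_force: 0.0
```

```bash
python3 -c "
from h import *
sz();snap('side','s7.png');snap('top','t7.png');sz()
a=cv2.imread('pics/s7.png')[80:270,250:410];b=cv2.imread('pics/t7.png')[160:290,300:430]
c=np.zeros((600,800,3),np.uint8);c[:475,:400]=cv2.resize(a,None,fx=2.5,fy=2.5);c[:390,400:790]=cv2.resize(b,None,fx=3,fy=3)
cv2.imwrite('pics/c7.png',c)"
```

```text
s -4.078786521042813 lat -3.5877576551143506 z 312.04800086378725 y-axis [ 0.995 -0.095  0.001] F [ 0.1 -0.4  0.4] t 11.9 0.0013557264183755866
s -2.887640050438302 lat -3.514501734991013 z 311.32551293189783 y-axis [ 0.995 -0.095  0.001] F [ 0.7  0.3 -0.2] t 12.0 0.0007089548778454421
```

View pics/c7.png

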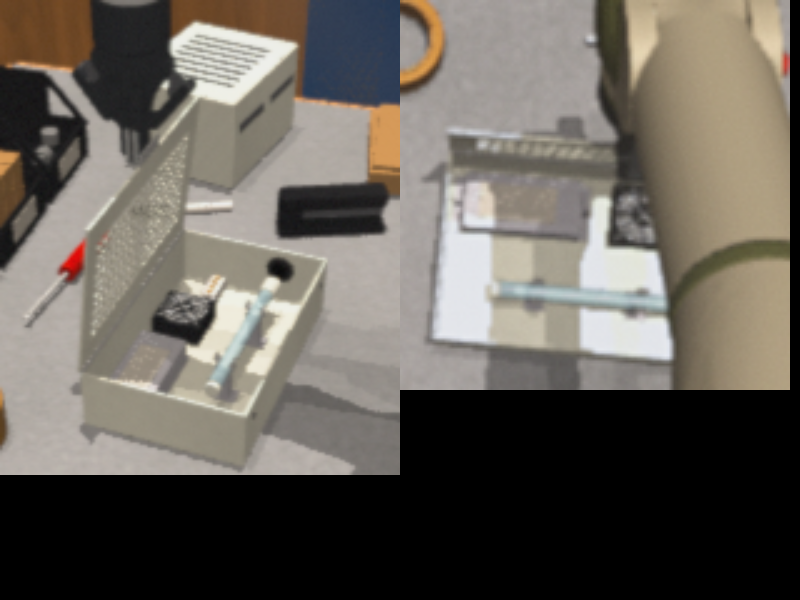

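The lid has moved to nearly upright and the fingers are behind it. I'll follow its arc down.

Call:
arm_command --motion '[[[0, -24, 8], 0], [[0, -23.5, 8], 0], [[0, -22, 11.5], 0], [[0, -20, 14.5], 0], [[0, 0, 0], 0]]'

```text
clock: 12.62
tcp_pos: [522.0, -147.4, 268.0]
tcp_rot: [[0.095, 0.995, -0.002], [0.996, -0.095, 0.0], [-0.0, -0.002, -1.0]]
force: [-0.2, 0.2, 0.1]
grip_width: -0.005
grasp_force: 0.0
```

Call:
arm_command --motion '[[[0, -17.5, 17.5], 0], [[0, -15, 20], 0], [[0, -11.5, 21.5], 0], [[0, 0, 0], 0]]'

```text
clock: 13.12
tcp_pos: [479.2, -143.2, 208.8]
tcp_rot: [[0.094, 0.996, -0.002], [0.996, -0.094, 0.0], [0.0, -0.002, -1.0]]
force: [-0.1, -0.8, -0.3]
grip_width: 0.002
grasp_force: 0.0
```

```bash
python3 -c "
from h import *
sz()"
```

```text
s -136.11550152569012 lat -2.993601101475721 z 208.81144601843891 y-axis [ 0.996 -0.094 -0.002] F [-0.1 -0.8 -0.3] t 13.125 0.0020954519469369853
```

Call:
arm_command --motion '[[[0, -8.5, 23], 0], [[0, -4.5, 20], 0], [[0, -1, 10], 0], [[0, 0, 6], 0], [[0, 0, 0], 0]]'

```text
clock: 13.75
tcp_pos: [465.5, -141.9, 150.5]
tcp_rot: [[0.094, 0.996, -0.0], [0.996, -0.094, -0.0], [-0.0, -0.0, -1.0]]
force: [0.3, -0.3, 0.3]
grip_width: 0.002
grasp_force: 0.0
```

Call:
arm_command --motion '[[[0, 0, 2], 0], [[0, 0, 1], 0], [[0, 0, 0], 0]]'

```text
clock: 14.12
tcp_pos: [465.3, -142.0, 147.6]
tcp_rot: [[0.095, 0.996, 0.0], [0.996, -0.095, -0.0], [-0.0, 0.0, -1.0]]
force: [0.6, 0.7, 0.8]
grip_width: -0.003
grasp_force: 0.4
```

Call:
arm_command --motion '[[[0, 0, 1], 0], [[0, 0, 1], 0], [[0, 0, 1], 0], [[0, 0, 0], 0]]'

```text
clock: 14.62
tcp_pos: [465.3, -142.0, 146.0]
tcp_rot: [[0.095, 0.996, 0.001], [0.996, -0.095, -0.001], [-0.001, 0.002, -1.0]]
force: [-4.7, 0.9, 28.0]
grip_width: 0.003
grasp_force: 14.0
```

The fingers are firmly on the lid at a tip height of 73 mm, so it is shut. I'll retreat.

Call:
arm_command --motion '[[[0, 0, -5], 0], [[0, 0, -35], 0], [[0, 0, -50], 0], [[0, 0, -30], 0], [[0, 0, 0], 0]]'

```text
clock: 15.25
tcp_pos: [465.7, -142.3, 266.4]
tcp_rot: [[0.095, 0.995, 0.004], [0.995, -0.095, -0.001], [-0.001, 0.004, -1.0]]
force: [-0.4, -0.0, -0.5]
grip_width: 0.003
grasp_force: 0.0
```

```bash
python3 -c "
from h import *
snap('side','s9.png');im=snap('wrist','w9.png')
sz()
g=cv2.cvtColor(cv2.imread('pics/s9.png'),6)
# near-edge lid height: edges along vertical through near-left housing corner in the side view
x=np.array([.9957,-.0924]);h=np.array([615,-152.8]);l=np.array([.0924,.9957])
for s,t in ((-180,100),(-180,-60)):
    w=h+x*s+l*t; a=proj('s9',(*w,73)).round(1);b=proj('s9',(*w,90)).round(1);print(a,b,[int(v) for v in g[int(b[1])-4:int(a[1])+14,int(a[0])]])
print(manip.close_job())"
```

```text
s -150.56957270914694 lat -3.283436518624228 z 264.18966862599564 y-axis [ 0.995 -0.095 -0.   ] F [-0.4  0.1 -0.2] t 15.35 0.002033434775151846
[353.3 234.6] [353.6 229.5] [189, 189, 188, 186, 188, 186, 187, 195, 230, 226, 207, 164, 135, 124, 119, 120, 121, 120, 120, 121, 119, 119, 120]
[372.4 199.4] [372.8 194.4] [238, 239, 238, 235, 235, 234, 234, 231, 223, 200, 147, 129, 120, 119, 118, 119, 125, 158, 169, 173, 133, 111, 116]
the job is handed in; nothing more can be done
None
```

I pressed the long lamp into both clips with its base at the grommet and swung the lid shut without slamming it. The job was handed in at about 15 s on the clock, and no verdict came back.

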